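# Fit the timing card and offer up the cover plate of a clock housing

## Task

Take the green card from the wooden rack and slide it down into the guide slot of the grey clock housing until it sits fully home, and let go of it; leave the red card and the other things on the bench as they are. Then pick up the pierced brass cover plate by its bar handle and hold it level, still and about 1 cm above the housing without touching it, with its four corner holes lined up so that all of each threaded hole shows through its plate hole (either way round). Finish while holding the plate there, so that the screws can be started: do not set it down or let go.

Things in the scene. Friction and masses are not known exactly. Their poses are not given: they have to be found in the camera images.
- green_card: The timing card to fit: rigid green slab with black chips, 8 mm thick (its x) x 80 mm long (y) x 50 mm tall (z), about 60 g. Origin: centre of its lower edge. Starts upright in one of the rack's two grooves (which one varies), lower edge 8 mm above the mat. Pinch it by its thickness from above, at the middle of its upper edge. It fits the slot either way round.
- red_card: The spare card, the same shape but red, standing in the rack's other groove. Leave it alone.
- rack: Fixed wooden rack, 156 mm (x) x 104 mm (y) x 22 mm high, origin at the centre of its underside, on the mat. Two grooves 10 mm wide, 82 mm long along its y, at its x = -40 mm and x = +40 mm; the groove floors are 8 mm above its underside.
- housing: Grey clock housing fixed to the bench: open-topped tray 150 mm (x) x 116 mm (y) x 58 mm high, 4 mm walls, 5 mm floor, brass corner posts with threaded holes, low gears inside. Origin: centre of its underside, on the mat; z up. White guides hold a card slot along its y at x = 0. Fingers have 70 mm free on either side of the slot's middle, down to 25 mm above the underside.
- slot_floor (a point): Middle of the card slot, on the housing's floor; axes as the housing's. A card fully home has its origin here, its upper edge 3 mm below the rim. Slot 10.5 mm wide (x), 83 mm long (y), formed by white guides at its two ends (|y| over 32 mm), 39 mm high from this floor, with a flared mouth (5 mm wider each way) above, up to 48 mm.
- cover: Brass cover plate 150 mm (x) x 116 mm (y) x 5 mm, about 0.5 kg, with two windows and four 12 mm corner holes. Origin: centre of its underside; z up. Starts flat on the mat. Over its middle, along its y, a black bar handle 14 mm wide (x), 80 mm long, 22 to 38 mm above the underside, on two posts at y = -30 and +30 mm. It balances at the handle's middle and fits the housing either way round.
- cover_hole0 (a point): Centre of the plate's 12 mm hole in its -x -y corner (63 mm in x and 46 mm in y from the plate's middle), on the underside; axes as the plate's.
- cover_hole1 (a point): Centre of the plate's 12 mm hole in its +x -y corner (63 mm in x and 46 mm in y from the plate's middle), on the underside; axes as the plate's.
- cover_hole2 (a point): Centre of the plate's 12 mm hole in its +x +y corner (63 mm in x and 46 mm in y from the plate's middle), on the underside; axes as the plate's.
- cover_hole3 (a point): Centre of the plate's 12 mm hole in its -x +y corner (63 mm in x and 46 mm in y from the plate's middle), on the underside; axes as the plate's.
- thread0 (a point): Mouth of the 5 mm threaded hole in the brass post in the housing's -x -y corner (63 mm in x and 46 mm in y from its middle), level with the rim, 58 mm above its underside; axes as the housing's.
- thread1 (a point): Mouth of the 5 mm threaded hole in the brass post in the housing's +x -y corner (63 mm in x and 46 mm in y from its middle), level with the rim, 58 mm above its underside; axes as the housing's.
- thread2 (a point): Mouth of the 5 mm threaded hole in the brass post in the housing's +x +y corner (63 mm in x and 46 mm in y from its middle), level with the rim, 58 mm above its underside; axes as the housing's.
- thread3 (a point): Mouth of the 5 mm threaded hole in the brass post in the housing's -x +y corner (63 mm in x and 46 mm in y from its middle), level with the rim, 58 mm above its underside; axes as the housing's.
- gear: Loose brass gear, 36 mm across, 24 mm high with its arbor, on the mat; leave it. Origin under its centre.
- screw_dish: Small steel dish, 38 mm across, 20 mm high, on the mat; leave it. Origin under its centre.
- jar: Glass jar, 70 mm across, 85 mm high, at the far side; leave it. Origin under its centre.
- torch: Dark steel torch lying at the far side, 28 mm thick, 130 mm long; leave it. Origin on its underside.
- grease_tub: White and red tub, 60 mm across, 60 mm high, beyond the housing; leave it. Origin under its centre.
Things that resemble listed ones, but are neither listed nor needed, are in the scene too. Of the things like the green_card, leave any that is white; of the rest the larger one is meant.

How it is judged:
By the outcome, as a careful person would: the job done as asked, in the order asked, and still so for the second after the job is handed in, while the arm keeps its last pose, push and grip.
It also fails if it takes over 64 s, if anything falls off the work surface, if the arm or the gripper's body presses on something with over 40 N, if the wrist force passes 120 N, or if a joint passes its speed limit or range.

## Robot

A 6-joint arm with a two-finger parallel gripper is mounted at the origin on the work surface. World frame = base frame: x ahead of the robot, y to its left, z up, the work surface at z = 0. Lengths are in m, angles in degrees, forces in N, time in s.
With the tool pointing down it reaches from about 0.325 to 0.9 m from the base axis. Payload 6.1 kg.
Tool frame: the origin (TCP) lies on the centre line of the jaws, within the pads' length; the fingertips stand 8 mm ahead of it and the grasp point (between the pads) lies 11 mm behind it; z points along the fingers, y is the line along which they close (so a half turn about z gives the same grasp; the last joint's range is limited). The gripper opens to 87 mm and grips with 3 to 60 N. Pads are 19 mm wide; open, the fingers measure 117 mm over their backs; the gripper's body (75 mm by 190 mm) begins 51 mm behind the grasp point.
Start: joints at [66.801, 12.628, 87.462, -0, 79.91, -7.225], TCP at [0.172, 0.601, 0.231] pointing down, gripper open.
Joint ranges: [-170.65, 170.65], [-52.31, 119.04], [5.05, 147.46], [-71.25, 251.25], [11.57, 151.72], [-153.62, 153.62]. Speed limits (degrees/s): [147.25, 147.25, 172.46, 180, 180, 180].

## Interface

Orientations are given as [roll, pitch, yaw] about the fixed x, y, z axes, in that order (R = Rz(yaw) Ry(pitch) Rx(roll)).
In Python, from station import sensors, vision, finish_job gives the robot as it stands.
- The arm moves only by the tool send_rows, never from a script. Its argument "commands" is one flat list of numbers, 7 for each row, row after row: the turn, a rotation vector about the tool's x, y, z in rad, then the shift along the tool's x, y, z in m, then the closure in counts, from 0 (fully open) to 255 (shut). In form: [ax, ay, az, dx, dy, dz, fingers, ax, ay, az, dx, dy, dz, fingers, ...]. A call has 1 to 12 rows; each row is the pose to reach, as a shift and turn from the pose commanded when the call began, along the tool's axes at that moment; what a row does not reach only later rows make up. A row lasts 1/12 s, in which the tool goes at most 41.7 mm and 7.16 degrees, less where a joint would pass 70% of its speed; a pose out of reach is approached as far as the arm can. A call with a gripper value outside its range is refused whole. The fingers move at their own pace and stop on an object; the grip force is fixed at half the most. Time passes only in rows, so rows that repeat a pose let the fingers close. It gives the time, the measured TCP pose, the force, the opening and the grip force at its end, in the units of the state.
- sensors.sense(): the state, without advancing time (a new reading comes with each control period).
- vision.camera(name): name is "side" or "top" or "wrist"; returns (picture, depth): 384x512x3 uint8, blue, green, red; 384x512 float32, m along the optical axis (not along the pixel's ray), 0 where there is no reading.
- vision.calibration(name): a dict with "K" (3x3 intrinsics, pixels), "camera_from_world" (4x4, takes a point from world to camera coordinates). Camera axes: x right, y up, looking along -z (the intrinsics and any distortion apply to the point x, -y, -z); pixel columns grow to the right and rows downward; lengths in m; the calibration is good to about 2 mm. The wrist camera is an equidistant fisheye: a pixel r from the principal point sees the ray r / f radians off the axis. A picture is of the moment at which its call begins: read the wrist's pose just before it. calibration takes no time and is no camera call; for the wrist camera it gives the pose at the moment of the call.
- finish_job(): hands the job in; it is judged then, once.
The state is a dict: "time_s": time; "joints": joint angles; "joint_vel": joint speeds; "joint_efforts": joint torques, N m; "tool_pos": TCP position; "orientation": TCP orientation; "contact_force": force on the tool from outside, world axes, zero at the start; "moment": the same for the moment, N m; "grip_width": finger opening in m; "grip_force": force on a finger pad.
Only numpy, scipy, OpenCV 4.12 (cv2) and the standard library are available. Lean on these libraries where they do the work, as an engineer would, in place of code of your own. Each camera call takes 0.05 s, during which the arm holds its last target. There are 200 camera calls.

## Working session

There is one attempt and no reset: what is moved stays moved. The work goes in short steps, Python scripts to look and compute and a tool call to move; the robot and the scene stay as the last step left them, time stands still between calls to the robot, and variables do not carry over. Pictures are saved under pics/ and viewed, at most 12 in all, crops included, and the job is handed in when it is done.

Besides the shell and the picture viewer there is one more tool, called after "Call:" by a JSON object that holds its "name" and its "arguments", one argument or row to a line. send_rows: Moves the arm, as the interface text tells. Its arguments: {"type":"object","properties":{"commands":{"type":"array","items":{"type":"number"}}},"required":["commands"]}

```bash
ls; mkdir -p pics; cat > h.py <<'E'
import numpy as np, cv2
from station import sensors, vision, finish_job
from scipy.spatial.transform import Rotation as R
def snap(n):
    c=vision.calibration(n); im,d=vision.camera(n); return im,d,c
def rays(c,uv,fish=False):
    K=np.array(c["K"]);T=np.array(c["camera_from_world"]);uv=np.atleast_2d(np.asarray(uv,float))
    x=(uv[:,0]-K[0,2])/K[0,0];y=(uv[:,1]-K[1,2])/K[1,1]
    if fish:
        th=np.hypot(x,y);s=np.where(th>1e-9,np.sin(th)/np.maximum(th,1e-9),1)
        v=np.c_[x*s,-y*s,-np.cos(th)]
    else: v=np.c_[x,-y,-np.ones(len(x))]
    Rt=T[:3,:3].T
    return -Rt@T[:3,3], v@Rt.T
def onplane(c,uv,z,fish=False):
    o,v=rays(c,uv,fish); return o+v*((z-o[2])/v[:,2])[:,None]
def project(c,P,fish=False):
    K=np.array(c["K"]);T=np.array(c["camera_from_world"]);P=np.atleast_2d(P)
    q=P@T[:3,:3].T+T[:3,3];x,y,z=q[:,0],-q[:,1],-q[:,2]
    if fish:
        r=np.hypot(x,y);th=np.arctan2(r,z);s=th/np.maximum(r,1e-9)
    else: s=1/z
    return np.c_[K[0,0]*x*s+K[0,2],K[1,1]*y*s+K[1,2]]
def tri(obs):
    A=np.zeros((3,3));b=np.zeros(3)
    for o,v in obs:
        v=v.ravel()/np.linalg.norm(v);M=np.eye(3)-np.outer(v,v);A+=M;b+=M@o
    return np.linalg.solve(A,b)
def todelta(p,yaw=None):
    "tool-frame shift and z turn from measured pose to world p (tool down, tool x at yaw)"
    s=sensors.sense();Rm=R.from_euler('xyz',s["orientation"],degrees=True)
    return Rm.inv().apply(np.array(p)-s["tool_pos"])
E
python3 - <<'E'
from h import *
ims=[]
for n in ["side","top","wrist"]:
    im,d,c=snap(n); cv2.imwrite(f"pics/{n}0.png",im); np.savez(f"{n}0.npz",im=im,d=d,K=c["K"],T=c["camera_from_world"]); print(n,np.round(c["K"],1).tolist(),np.round(c["camera_from_world"],3).tolist(), {k:v for k,v in c.items() if k not in("K","camera_from_world")})
print(sensors.sense())
a=cv2.imread("pics/side0.png");b=cv2.imread("pics/top0.png")
E
```

```text
pics
side [[392.9, 0.0, 247.7], [0.0, 392.9, 188.5], [0.0, 0.0, 1.0]] [[-0.984, -0.179, -0.013, 0.46], [0.081, -0.51, 0.857, -0.103], [-0.16, 0.842, 0.516, -1.03], [0.0, 0.0, 0.0, 1.0]] {}
top [[354.5, 0.0, 258.6], [0.0, 354.5, 187.2], [0.0, 0.0, 1.0]] [[-0.017, -0.999, 0.027, -0.003], [0.985, -0.012, 0.174, -0.491], [-0.174, 0.03, 0.984, -1.048], [0.0, 0.0, 0.0, 1.0]] {}
wrist [[297.3, 0.0, 260.1], [0.0, 297.3, 188.0], [0.0, 0.0, 1.0]] [[0.275, 0.962, -0.002, -0.625], [-0.92, 0.262, -0.292, 0.035], [-0.281, 0.082, 0.956, -0.392], [0.0, 0.0, 0.0, 1.0]] {}
{'time_s': 0.15, 'joints': array([ 6.68021247e+01,  1.26653419e+01,  8.75101834e+01, -2.13296309e-04,
        7.99118297e+01, -7.22570284e+00]), 'joint_vel': array([ 0.09871096, -0.16097642, -0.18654826, -0.09193853,  0.01923643,
        0.02098057]), 'joint_efforts': array([ 9.91615707e-04, -4.95197189e+01, -3.87877142e+01,  6.98543200e-02,
        5.32605790e-02, -5.18801335e-05]), 'tool_pos': array([0.17180692, 0.60043258, 0.22968822]), 'orientation': array([-1.79913312e+02, -1.07790756e-02,  1.64027857e+02]), 'contact_force': array([ 0.55232106, -0.94244705, -0.1194722 ]), 'moment': array([-0.00287892,  0.00557763, -0.0006182 ]), 'grip_force': 0.0, 'grip_width': 0.08677958703509585}
```

View pics/top0.png

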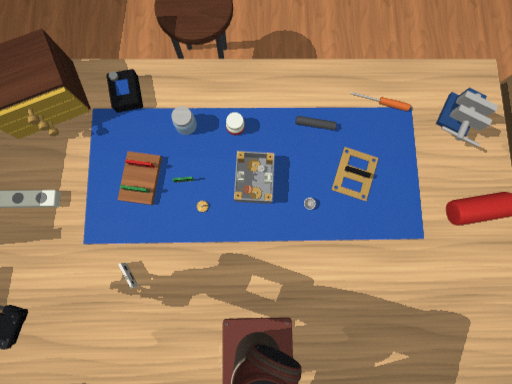

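View pics/side0.png

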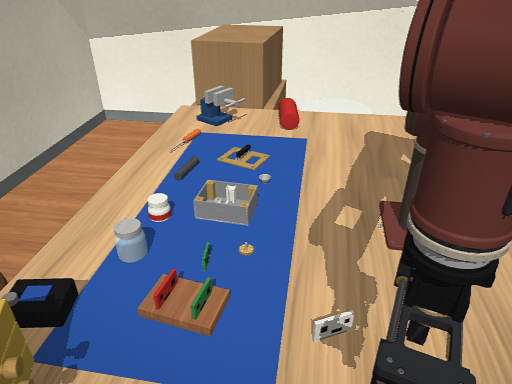

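The top view (side view agrees) shows these candidates for the green card:
- A large green card in the rack, at about (135,188).
- A small green card loose on the mat at (183,179), which is a decoy.
- A white card at (128,275), to be left.
- The red card in the rack at (140,163).

The choice is the large green one in the rack. The housing is at (254,176) and the cover at (356,173).

```bash
cat > m0.py <<'E'
from h import *
D={n:np.load(f"{n}0.npz") for n in ("top","side")}
C={n:dict(K=D[n]["K"],camera_from_world=D[n]["T"]) for n in D}
def blobs(n,lo,hi,amin=8):
    hsv=cv2.cvtColor(D[n]["im"],cv2.COLOR_BGR2HSV);m=cv2.inRange(hsv,lo,hi)
    k,l,s,ce=cv2.connectedComponentsWithStats(m)
    return m,[(s[i].tolist(),ce[i].round(1).tolist(),l==i) for i in range(1,k) if s[i][4]>=amin]
for n in D:
    m,b=blobs(n,(45,90,30),(75,255,255))
    for s,ce,_ in b: print(n,"green",s,ce, onplane(C[n],ce,0.04).round(3).tolist())
# top: card, rack, housing, cover
im=D["top"]["im"];c=C["top"]
def rect(x0,y0,x1,y1,f,z,name):
    hsv=cv2.cvtColor(im,cv2.COLOR_BGR2HSV)[y0:y1,x0:x1];m=f(hsv).astype(np.uint8)
    p=np.argwhere(m)[:,::-1]+[x0,y0];P=onplane(c,p,z)[:,:2].astype(np.float32)
    print(name,len(p),cv2.minAreaRect(P))
notblue=lambda h:~((h[...,0]>100)&(h[...,0]<130)&(h[...,1]>120))
rect(112,145,168,210,notblue,0.022,"rack")
rect(225,140,282,208,notblue,0.058,"housing")
rect(325,140,385,207,notblue,0.005,"cover")
rect(325,140,385,207,lambda h:h[...,2]<60,0.038,"handle")
E
python3 m0.py; python3 - <<'E'
import cv2
cv2.imwrite('pics/c0.png',cv2.resize(cv2.imread('pics/top0.png')[140:215,105:225],None,fx=5,fy=5,interpolation=cv2.INTER_CUBIC))
E
```

```text
top green [173, 177, 21, 5, 59] [182.8, 178.9] [[0.521, 0.223, 0.04]]
top green [120, 185, 30, 7, 94] [133.9, 188.2] [[0.493, 0.371, 0.04]]
side green [203, 242, 7, 30, 121] [205.7, 256.1] [[0.518, 0.247, 0.04]]
side green [191, 277, 21, 43, 386] [200.7, 298.1] [[0.494, 0.37, 0.04]]
rack 1818 ((0.531461775302887, 0.3615356981754303), (0.11257976293563843, 0.16105805337429047), 81.46415710449219)
housing 1972 ((0.5223450064659119, 0.00412895530462265), (0.11786260455846786, 0.16000522673130035), 85.98434448242188)
cover 1360 ((0.5405141115188599, -0.32320886850357056), (0.11969416588544846, 0.15413904190063477), 70.48778533935547)
handle 114 ((0.5385899543762207, -0.32168784737586975), (0.07925425469875336, 0.014467554166913033), 70.3690185546875)
```

View pics/c0.png

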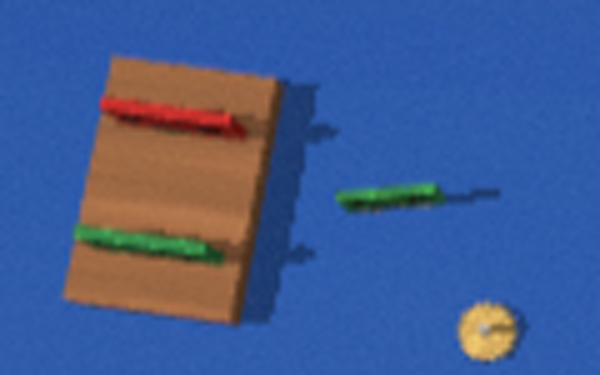

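The close crop shows the large green card upright in the rack's near groove (crop ≈(150,245)) and red in the far groove (≈(175,115)). The smaller green card lies on the mat at ≈(390,197). Next is a move above the large one.

```bash
cat >> h.py <<'E'
def plan(p,yaw):
    s=sensors.sense();Rm=R.from_euler('xyz',s["orientation"],degrees=True)
    Rt=R.from_euler('xyz',[180,0,yaw],degrees=True)
    print("turn",(Rm.inv()*Rt).as_rotvec().round(4),"shift",Rm.inv().apply(np.array(p)-s["tool_pos"]).round(4),"at",s["tool_pos"].round(4),s["orientation"].round(2),"t",s["time_s"])
E
python3 - <<'E'
from h import *
c=vision.calibration("wrist");T=np.array(c["camera_from_world"]);s=sensors.sense()
Rm=R.from_euler('xyz',s["orientation"],degrees=True)
print("cam in tool",Rm.inv().apply(-T[:3,:3].T@T[:3,3]-s["tool_pos"]),"axis",Rm.inv().apply(-T[2,:3]))
plan([0.494,0.371,0.20],81.5)
E
```

```text
cam in tool [ 0.0817146   0.00087087 -0.15400309] axis [-2.92507527e-01  1.57101021e-04  9.56263207e-01]
turn [-1.4000e-03  9.0000e-04  1.4404e+00] shift [-0.3729 -0.1319  0.0298] at [0.1718 0.6004 0.2297] [-1.7991e+02 -1.0000e-02  1.6403e+02] t 0.15
```

Call:
{"name": "send_rows", "arguments": {
  "commands": [0,0,1.44,-0.373,-0.132,0.03,0,0,0,1.44,-0.373,-0.132,0.03,0,0,0,1.44,-0.373,-0.132,0.03,0,0,0,1.44,-0.373,-0.132,0.03,0,0,0,1.44,-0.373,-0.132,0.03,0,0,0,1.44,-0.373,-0.132,0.03,0,0,0,1.44,-0.373,-0.132,0.03,0,0,0,1.44,-0.373,-0.132,0.03,0,0,0,1.44,-0.373,-0.132,0.03,0,0,0,1.44,-0.373,-0.132,0.03,0,0,0,1.44,-0.373,-0.132,0.03,0,0,0,1.44,-0.373,-0.132,0.03,0]
}}

```text
time_s: 1.15
tool_pos: [0.4956, 0.3695, 0.1997]
orientation: [-179.9, 0.0, 81.0]
contact_force: [-0.1, 0.3, -0.5]
grip_width: 0.0871
grip_force: 0.0
```

Call:
{"name": "send_rows", "arguments": {
  "commands": [0,0,0,0,0,0,0,0,0,0,0,0,0,0,0,0,0,0,0,0,0]
}}

```text
time_s: 1.4
tool_pos: [0.4939, 0.3715, 0.2004]
orientation: [-180.0, 0.0, 81.7]
contact_force: [0.6, 0.3, 0.6]
grip_width: 0.0867
grip_force: 0.0
```

```bash
cat > w.py <<'E'
import sys
from h import *
n=sys.argv[1]; s=sensors.sense()
im,d,c=snap("wrist"); cv2.imwrite(f"pics/{n}.png",im); np.savez(f"{n}.npz",im=im,d=d,K=c["K"],T=c["camera_from_world"],p=s["tool_pos"],o=s["orientation"])
print(s["tool_pos"],s["orientation"],s["joint_vel"].round(2),s["joints"].round(1),s["time_s"])
E
python3 w.py w1
```

```text
[0.49391884 0.37146262 0.20035227] [-1.79983183e+02  1.49357937e-02  8.16736850e+01] [ 0.39 -0.19 -0.07 -0.09 -0.03  0.44] [29.6 13.  90.4 -0.  76.7 38. ] 1.4
```

View pics/w1.png

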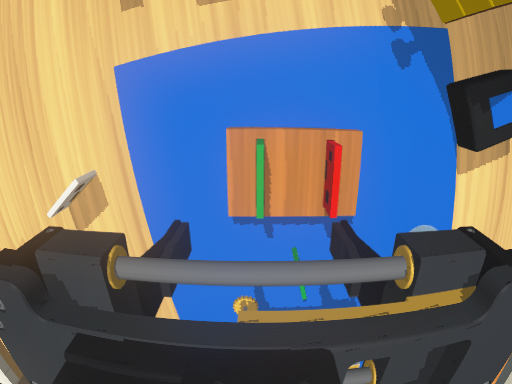

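The wrist view shows the green card in the rack at column ≈260, rows 140–217, with the red card at ≈(333,178). I'll measure its upper edge.

```bash
cat > card.py <<'E'
import sys
from h import *
D=np.load(sys.argv[1]+".npz");c=dict(K=D["K"],camera_from_world=D["T"])
m=cv2.inRange(cv2.cvtColor(D["im"],cv2.COLOR_BGR2HSV),(45,90,30),(75,255,255))
k,l,s,ce=cv2.connectedComponentsWithStats(m)
i=1+s[1:,4].argmax();print(s[i],ce[i])
p=np.argwhere(l==i)[:,::-1]
def depthpts(p):
    K=D["K"];T=D["T"];o,v=rays(c,p,True);d=D["d"][p[:,1],p[:,0]]
    zc=-(v@T[2,:3]); return o+v*(d/zc)[:,None]
P=depthpts(p);print("z pct",np.percentile(P[:,2],[5,50,90,97]))
q=p[P[:,2]>0.050]   # upper face, by measured height
Q=onplane(c,q,np.median(P[P[:,2]>0.050,2]),True)[:,:2]
print(len(q),cv2.minAreaRect(Q.astype(np.float32)),Q.mean(0))
E
python3 card.py w1; python3 - <<'E'
from h import *
# two-view height: green upper-edge far/near ends, top cam vs wrist
D={n:np.load(f"{n}.npz") for n in("top0","w1")}
C={n:dict(K=D[n]["K"],camera_from_world=D[n]["T"]) for n in D}
m=cv2.inRange(cv2.cvtColor(D["top0"]["im"],cv2.COLOR_BGR2HSV),(45,90,90),(75,255,255));m[:,160:]=0
p=np.argwhere(m)[:,::-1];print(cv2.minAreaRect(p.astype(np.float32)))
print(tri([rays(C["top0"],cv2.minAreaRect(p.astype(np.float32))[0]),rays(C["w1"],[260.3,178],True)]))
E
```

```text
[256 139   8  79 612] [259.60294118 177.70261438]
z pct [0.01213258 0.06067872 0.06168829 0.06209394]
531 ((0.49233558773994446, 0.37168094515800476), (0.08122183382511139, 0.007236723322421312), 81.86387634277344) [0.49284679 0.37189485]
((132.4694366455078, 187.72926330566406), (25.441513061523438, 2.6432743072509766), 7.594643592834473)
[0.49295369 0.37167822 0.05173995]
```

```bash
python3 -c "
from h import *
plan([0.4926,0.3718,0.12],81.9)"
```

```text
turn [-0.0002  0.0001 -0.0042] shift [ 0.     -0.0013  0.0805] at [0.4939 0.3716 0.2005] [-1.7999e+02  1.0000e-02  8.1660e+01] t 1.45
```

Call:
{"name": "send_rows", "arguments": {
  "commands": [0,0,-0.004,0,-0.0015,0.04,0,0,0,-0.004,0,-0.0015,0.08,0,0,0,-0.004,0,-0.0015,0.08,0,0,0,-0.004,0,-0.0015,0.08,0,0,0,-0.004,0,-0.0015,0.08,0]
}}

```text
time_s: 1.87
tool_pos: [0.4934, 0.3722, 0.1223]
orientation: [179.9, -0.1, 81.8]
contact_force: [0.2, 0.6, 1.3]
grip_width: 0.0872
grip_force: 0.0
```

```bash
python3 w.py w2; python3 card.py w2; python3 - <<'E'
from h import *
D={n:np.load(f"{n}.npz") for n in("w2","w1")}
C={n:dict(K=D[n]["K"],camera_from_world=D[n]["T"]) for n in D}
ends=[]
for n in D:
    m=cv2.inRange(cv2.cvtColor(D[n]["im"],cv2.COLOR_BGR2HSV),(45,90,30),(75,255,255))
    k,l,s,ce=cv2.connectedComponentsWithStats(m);i=1+s[1:,4].argmax();p=np.argwhere(l==i)
    r=p[:,0].min();ends.append(rays(C[n],[p[p[:,0]<r+3,1].mean(),r],True))
print("far end upper edge",tri(ends))
plan([0.4926,0.3718,0.041],81.9)
E
```

```text
[0.4934208  0.37221745 0.12233005] [ 1.79926807e+02 -5.68035310e-02  8.18035123e+01] [-0.05 -1.45 -1.91 -0.05 -0.35  0.22] [29.7 17.1 94.2 -0.  68.6 37.9] 1.8667
[ 256  152   11  103 1033] [260.61084221 202.41335915]
z pct [0.04688886 0.06076315 0.06158035 0.06203093]
975 ((0.4929894506931305, 0.3710743188858032), (0.08032511174678802, 0.0075399791821837425), 81.57963562011719) [0.49312581 0.37333748]
far end upper edge [0.4984172  0.40922497 0.02639198]
turn [ 0.0031 -0.0025 -0.0019] shift [-0.0013 -0.0017  0.0825] at [0.4942 0.3726 0.1235] [ 1.7982e+02 -1.4000e-01  8.1790e+01] t 1.9167
```

Call:
{"name": "send_rows", "arguments": {
  "commands": [0,0,0,0,-0.001,0.03,0,0,0,0,0,-0.001,0.055,0,0,0,0,0,-0.001,0.07,0,0,0,0,0,-0.001,0.079,0,0,0,0,0,-0.001,0.079,0,0,0,0,0,-0.001,0.079,120]
}}

```text
time_s: 2.42
tool_pos: [0.493, 0.3724, 0.0434]
orientation: [179.9, -0.1, 81.8]
contact_force: [-0.5, -0.4, 0.3]
grip_width: 0.0844
grip_force: 0.0
```

Call:
{"name": "send_rows", "arguments": {
  "commands": [0,0,0,0,0,0,255,0,0,0,0,0,0,255,0,0,0,0,0,0,255,0,0,0,0,0,0,255,0,0,0,0,0,0,255,0,0,0,0,0,0,255,0,0,0,0,0,0,255,0,0,0,0,0,0,255]
}}

```text
time_s: 3.08
tool_pos: [0.4918, 0.3716, 0.0415]
orientation: [-180.0, 0.0, 81.7]
contact_force: [-0.1, -0.6, -1.0]
grip_width: 0.0345
grip_force: 0.0
```

Call:
{"name": "send_rows", "arguments": {
  "commands": [0,0,0,0,0,0,255,0,0,0,0,0,0,255,0,0,0,0,0,0,255,0,0,0,0,0,0,255,0,0,0,0,0,0,255,0,0,0,0,0,0,255,0,0,0,0,0,0,255,0,0,0,0,0,0,255]
}}

```text
time_s: 3.75
tool_pos: [0.4924, 0.3716, 0.0416]
orientation: [179.9, -0.0, 81.7]
contact_force: [4.0, 0.2, -2.8]
grip_width: 0.0076
grip_force: 30.0
```

Gripped (30 N, width 7.6 mm). Next I lift it and carry it over the housing.

Call:
{"name": "send_rows", "arguments": {
  "commands": [0,0,0,0,0,-0.02,255,0,0,0,0,0,-0.05,255,0,0,0,0,0,-0.08,255,0,0,0,0,0,-0.11,255,0,0,0,0,0,-0.14,255,0,0,0,0,0,-0.17,255,0,0,0,0,0,-0.17,255,0,0,0,0,0,-0.17,255]
}}

```text
time_s: 4.42
tool_pos: [0.4925, 0.3726, 0.2142]
orientation: [179.8, -0.2, 81.8]
contact_force: [-0.5, 0.1, -1.7]
grip_width: 0.0077
grip_force: 30.0
```

```bash
python3 -c "
from h import *
plan([0.5223,0.004,0.21],86)"
```

```text
turn [ 0.003  -0.0029 -0.0738] shift [-0.3605  0.0823  0.0034] at [0.4925 0.3726 0.2142] [ 1.7984e+02 -1.7000e-01  8.1770e+01] t 4.4167
```

Call:
{"name": "send_rows", "arguments": {
  "commands": [0,0,-0.074,-0.03,0.007,0,255,0,0,-0.074,-0.065,0.015,0,255,0,0,-0.074,-0.1,0.023,0,255,0,0,-0.074,-0.135,0.031,0,255,0,0,-0.074,-0.17,0.039,0,255,0,0,-0.074,-0.205,0.047,0,255,0,0,-0.074,-0.24,0.055,0,255,0,0,-0.074,-0.275,0.063,0,255,0,0,-0.074,-0.31,0.071,0,255,0,0,-0.074,-0.335,0.077,0,255,0,0,-0.074,-0.352,0.081,0,255,0,0,-0.074,-0.36,0.082,0,255]
}}

```text
time_s: 5.42
tool_pos: [0.52, 0.0016, 0.2095]
orientation: [-179.8, -0.0, 85.8]
contact_force: [0.4, 0.4, -0.2]
grip_width: 0.0078
grip_force: 30.0
```

Call:
{"name": "send_rows", "arguments": {
  "commands": [0,0,0,0,0,0,255,0,0,0,0,0,0,255,0,0,0,0,0,0,255,0,0,0,0,0,0,255,0,0,0,0,0,0,255,0,0,0,0,0,0,255]
}}

```text
time_s: 5.92
tool_pos: [0.5213, 0.0045, 0.2116]
orientation: [180.0, -0.0, 86.1]
contact_force: [-0.3, -0.1, -0.5]
grip_width: 0.0074
grip_force: 30.0
```

```bash
python3 w.py w3
```

```text
[0.52126257 0.00452027 0.21155432] [ 1.79999458e+02 -4.22377171e-03  8.60713878e+01] [-0.26 -0.05 -0.04 -0.02 -0.02 -0.24] [ -8.2  -0.8 104.1   0.   76.8  -4.3] 5.9167
```

View pics/w3.png

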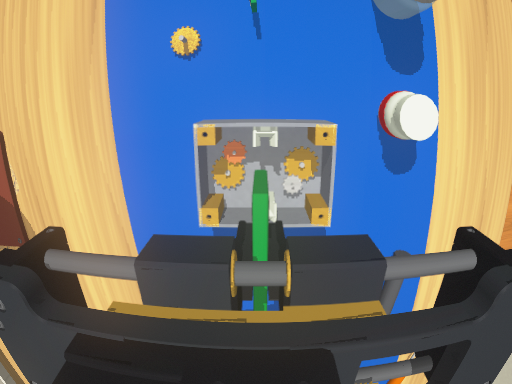

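The wrist view shows the housing from above, with the held card at column ≈261. The four posts with threaded holes are near (205,134), (326,134), (208,215) and (318,215), and the white guides at ≈(265,137) and (272,207).

```bash
cat > hous.py <<'E'
import sys
from h import *
def holes(n,guess,z,win=9,verbose=True):
    D=np.load(n+".npz");c=dict(K=D["K"],camera_from_world=D["T"]);g=cv2.cvtColor(D["im"],cv2.COLOR_BGR2GRAY).astype(float)
    out=[]
    for u,v in guess:
        w=g[v-win:v+win+1,u-win:u+win+1]; t=(w.min()+np.median(w))/2
        m=(w<t).astype(np.uint8);k,l,s,ce=cv2.connectedComponentsWithStats(m)
        i=min(range(1,k),key=lambda i:np.hypot(*(ce[i]-win))-0.1*s[i][4])
        out.append(ce[i]+[u-win,v-win])
        if verbose: print("hole",out[-1].round(1),"area",s[i][4])
    return np.array(out),c
if __name__=="__main__":
    n="w3";uv,c=holes(n,[(205,134),(326,134),(208,215),(318,215)],.058,6)
    D=np.load(n+".npz");p=uv.round().astype(int)
    o,v=rays(c,uv,True);d=np.array([np.median(D["d"][b-4:b+5,a-4:a+5]) for a,b in p]);P=o+v*(d/-(v@D["T"][2,:3]))[:,None];print("depth z",P[:,2].round(4))
    Q=onplane(c,uv,0.058,True);print(Q.round(4)); ctr=Q.mean(0)
    # order: far-left, far-right, near-left, near-right (image). right=tool... 
    dx=(Q[1]-Q[0]+Q[3]-Q[2])/2;dy=(Q[0]-Q[2]+Q[1]-Q[3])/2
    print("ctr",ctr,"len",np.linalg.norm(dx),np.linalg.norm(dy),"angles",np.degrees(np.arctan2(dx[1],dx[0])),np.degrees(np.arctan2(dy[1],dy[0])))
    # held card: top face
    m=cv2.inRange(cv2.cvtColor(D["im"],cv2.COLOR_BGR2HSV),(45,90,30),(75,255,255));m[:160]=0
    q=np.argwhere(m)[:,::-1];zt=D["p"][2]+0.0165
    o,v=rays(c,q,True);dd=D["d"][q[:,1],q[:,0]];W=o+v*(dd/-(v@D["T"][2,:3]))[:,None]
    k=W[:,2]>np.percentile(W[:,2],80)-.006;print("card z",np.percentile(W[:,2],[10,50,90]),"exp",zt)
    X=onplane(c,q[k],zt,True);Rm=R.from_euler('xyz',D["o"],degrees=True);L=Rm.inv().apply(X-D["p"])
    print("card rect in tool",cv2.minAreaRect(L[:,:2].astype(np.float32)),L[:,:2].min(0),L[:,:2].max(0))
E
python3 hous.py
python3 - <<'E'
from h import *
# two-view check of a rim corner height: top view vs wrist
import numpy as np
D=np.load("top0.npz");c=dict(K=D["K"],camera_from_world=D["T"])
print("predicted top px of threads check");
E
```

```text
hole [204.5 134. ] area 16
hole [324.8 134.4] area 17
hole [208.5 216. ] area 12
hole [320.4 215.9] area 11
depth z [0.0604 0.0603 0.0603 0.0604]
[[ 0.4654  0.0552  0.058 ]
 [ 0.5914  0.0464  0.058 ]
 [ 0.4591 -0.0368  0.058 ]
 [ 0.5854 -0.0454  0.058 ]]
ctr [0.52535621 0.00485056 0.058     ] len 0.1264223395293798 0.09214289737345058 angles -3.9277109215110135 86.18560771448018
card z [0.21168996 0.23077142 0.23171214] exp 0.22805431785989588
card rect in tool ((0.004955090582370758, -0.0008209175430238247), (0.08156363666057587, 0.008357674814760685), 0.552828311920166) [-0.0357949  -0.00504636] [0.04573865 0.00338839]
predicted top px of threads check
```

```bash
cat > held.py <<'E'
import sys
from h import *
D=np.load(sys.argv[1]+".npz");c=dict(K=D["K"],camera_from_world=D["T"])
m=cv2.inRange(cv2.cvtColor(D["im"],cv2.COLOR_BGR2HSV),(45,90,30),(75,255,255));m[:150]=0
q=np.argwhere(m)[:,::-1];o,v=rays(c,q,True);W=o+v*(D["d"][q[:,1],q[:,0]]/-(v@D["T"][2,:3]))[:,None]
L=R.from_euler('xyz',D["o"],degrees=True).inv().apply(W-D["p"])
for a in range(-44,56,6):
    k=(L[:,0]*1e3>a)&(L[:,0]*1e3<=a+6)
    if k.sum()>5: 
        t=L[k];zt=t[:,2].min();j=t[:,2]<zt+.003;print(a,k.sum(),"top z",np.median(t[j,2]).round(4),"y",t[j,1].min().round(4),t[j,1].max().round(4),"zmax",t[:,2].max().round(4))
t=L[L[:,2]<-.016];print("x range top",t[:,0].min(),t[:,0].max())
E
python3 held.py w3
```

```text
-38 27 top z -0.0194 y -0.0042 0.0027 zmax 0.2027
-32 104 top z -0.0193 y -0.0042 0.0027 zmax -0.0178
-26 106 top z -0.0195 y -0.0042 0.0026 zmax -0.0184
-20 88 top z -0.0193 y -0.0047 0.0026 zmax -0.0181
-2 74 top z -0.0193 y -0.0045 0.0029 zmax -0.0181
4 161 top z -0.0195 y -0.0044 0.0033 zmax -0.0165
10 194 top z -0.0331 y -0.0045 -0.0045 zmax 0.0071
16 183 top z -0.0193 y -0.0043 0.0033 zmax -0.0079
22 179 top z -0.0194 y -0.0043 0.0032 zmax -0.0075
28 176 top z -0.0195 y -0.0042 0.0031 zmax -0.0058
34 437 top z -0.0195 y -0.0047 0.0026 zmax 0.0294
x range top -0.0340854097726841 0.08189887050261631
```

```bash
python3 -c "
from h import *
plan([0.526,0.0055,0.105],86.1)"
```

```text
turn [ 0.0001 -0.0001 -0.0008] shift [0.0015 0.0046 0.1066] at [0.5213 0.0044 0.2116] [180.    -0.    86.05] t 5.9667
```

Call:
{"name": "send_rows", "arguments": {
  "commands": [0,0,0,0.0015,0.0045,0.03,255,0,0,0,0.0015,0.0045,0.06,255,0,0,0,0.0015,0.0045,0.085,255,0,0,0,0.0015,0.0045,0.1,255,0,0,0,0.0015,0.0045,0.1065,255,0,0,0,0.0015,0.0045,0.1065,255,0,0,0,0.0015,0.0045,0.1065,255,0,0,0,0.0015,0.0045,0.1065,255,0,0,0,0.0015,0.0045,0.1065,255]
}}

```text
time_s: 6.72
tool_pos: [0.5272, 0.0047, 0.1068]
orientation: [179.8, 0.0, 86.0]
contact_force: [-0.1, -0.5, -1.0]
grip_width: 0.0078
grip_force: 30.0
```

```bash
python3 w.py w4; python3 held.py w4 | tail -3; python3 - <<'E'
import cv2
a=cv2.imread('pics/w4.png')[90:350,120:400];cv2.imwrite('pics/w4c.png',cv2.resize(a,None,fx=2.2,fy=2.2))
E
```

```text
[0.52717652 0.00469613 0.10676354] [1.79826722e+02 1.18009202e-02 8.59946207e+01] [ 0.02 -0.02  0.3   0.03  0.02  0.07] [ -8.1   6.4 108.6   0.   64.9  -4.1] 6.7167
28 175 top z -0.0195 y -0.0042 0.0026 zmax -0.0067
34 441 top z -0.0195 y -0.0047 0.0026 zmax 0.0301
x range top -0.03430944684511531 0.08188405645477814
```

View pics/w4c.png

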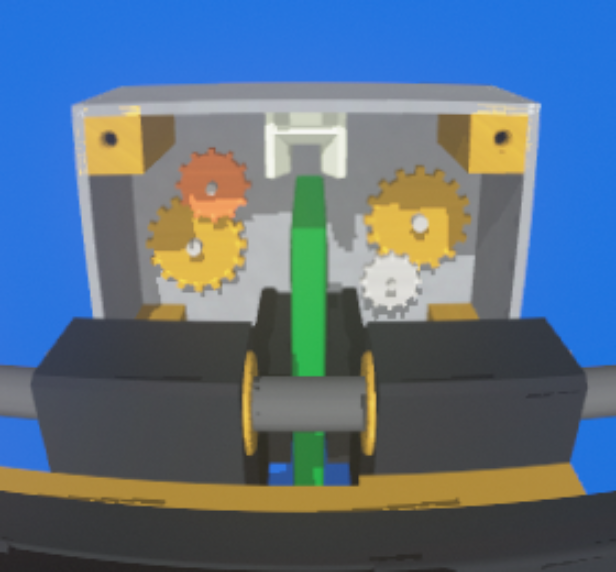

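The crop shows the card's far lower end (309,180) just before the far guide slot (306,150), with far thread holes at (109,138) and (501,137). I'll measure the offset in the tool frame.

```bash
cat > rel.py <<'E'
import sys
from hous import *
n=sys.argv[1];g=[tuple(map(int,a.split(","))) for a in sys.argv[2:]]
uv,c=holes(n,g,0,6);D=np.load(n+".npz")
Q=onplane(c,uv,0.0604,True);L=R.from_euler('xyz',D["o"],degrees=True).inv().apply(Q-D["p"])*1e3
d=L[1]-L[0];mid=(L[0]+L[1])/2
ang=np.degrees(np.arctan2(d[0],d[1]))
print("holes in tool",L.round(2).tolist(),"sep",np.linalg.norm(d),"tilt deg of line vs tool y",ang)
print("housing centre in tool (mm):",mid[:2]-np.array([46*np.cos(np.radians(ang)),-46*np.sin(np.radians(ang))]))
E
python3 rel.py w4 169,152 347,152
python3 -c "
from h import *
plan([0.526,0.0055,0.105],86.1)"
```

```text
hole [169.6 152.6] area 31
hole [347.3 152.3] area 29
holes in tool [[46.52, -64.53, 46.16], [46.71, 60.54, 46.54]] sep 125.07587786237696 tilt deg of line vs tool y 0.08827883700807906
housing centre in tool (mm): [ 0.61837267 -1.922904  ]
turn [ 0.0028  0.0002 -0.0019] shift [ 0.0007 -0.0011  0.0016] at [0.527  0.0047 0.1066] [1.7984e+02 1.0000e-02 8.5990e+01] t 6.7667
```

Call:
{"name": "send_rows", "arguments": {
  "commands": [0,0,0,0.0005,-0.0011,0,255,0,0,0,0.0005,-0.0011,0.008,255,0,0,0,0.0005,-0.0011,0.014,255,0,0,0,0.0005,-0.0011,0.02,255,0,0,0,0.0005,-0.0011,0.026,255,0,0,0,0.0005,-0.0011,0.03,255,0,0,0,0.0005,-0.0011,0.033,255,0,0,0,0.0005,-0.0011,0.033,255]
}}

```text
time_s: 7.43
tool_pos: [0.525, 0.0054, 0.0713]
orientation: [180.0, -0.0, 86.0]
contact_force: [2.6, -0.6, -2.4]
grip_width: 0.0082
grip_force: 30.0
```

```bash
python3 w.py w5; python3 held.py w5|tail -3; python3 -c "
import cv2
a=cv2.imread('pics/w5.png')[90:350,120:400];cv2.imwrite('pics/w5c.png',cv2.resize(a,None,fx=2.2,fy=2.2))"
```

```text
[0.52497856 0.00538915 0.07133952] [ 1.79989158e+02 -1.06513960e-03  8.59936417e+01] [-0.02 -0.43 -0.28 -0.11  0.71 -0.02] [ -8.    9.2 109.9   0.   61.   -4. ] 7.4333
28 184 top z -0.0195 y -0.0047 0.0031 zmax -0.018
34 433 top z -0.0195 y -0.0046 0.0026 zmax 0.0275
x range top -0.034402965476627245 0.08188811246178505
```

View pics/w5c.png

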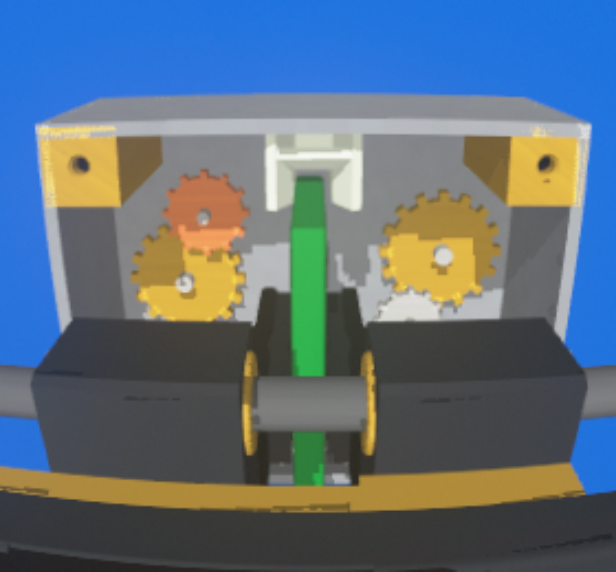

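The card's lower end (309,182) has entered the far guide's mouth (guide spans 266–362). I'll check the lateral offset once more.

```bash
python3 rel.py w5 156,164 368,164; python3 -c "
from h import *
s=sensors.sense();print(s['contact_force'],s['tool_pos'])"
```

```text
hole [156.1 164.3] area 39
hole [367.5 163.8] area 33
holes in tool [[45.95, -62.27, 10.93], [46.37, 62.92, 10.95]] sep 125.18847294269256 tilt deg of line vs tool y 0.19314100101556228
housing centre in tool (mm): [0.15745188 0.47897682]
[ 1.95372647  0.61570883 -3.22497557] [0.52500227 0.00537158 0.07163927]
```

Call:
{"name": "send_rows", "arguments": {
  "commands": [0,0,0,0,0.001,0,255,0,0,0,0,0.001,0.005,255,0,0,0,0,0.001,0.01,255,0,0,0,0,0.001,0.014,255,0,0,0,0,0.001,0.018,255,0,0,0,0,0.001,0.022,255,0,0,0,0,0.001,0.026,255]
}}

```text
time_s: 8.07
tool_pos: [0.5256, 0.0054, 0.0455]
orientation: [-180.0, -0.0, 86.0]
contact_force: [-0.4, 0.6, -1.3]
grip_width: 0.0079
grip_force: 30.0
```

Call:
{"name": "send_rows", "arguments": {
  "commands": [0,0,0,0,0,0.002,255,0,0,0,0,0,0.004,255,0,0,0,0,0,0.006,255,0,0,0,0,0,0.007,255,0,0,0,0,0,0.008,255,0,0,0,0,0,0.008,255]
}}

```text
time_s: 8.57
tool_pos: [0.526, 0.0054, 0.0383]
orientation: [180.0, -0.0, 86.0]
contact_force: [-0.8, 0.8, 1.9]
grip_width: 0.0077
grip_force: 30.0
```

Call:
{"name": "send_rows", "arguments": {
  "commands": [0,0,0,0,0,0.001,255,0,0,0,0,0,0.0015,255,0,0,0,0,0,0.0015,255]
}}

```text
time_s: 8.82
tool_pos: [0.5261, 0.0053, 0.0383]
orientation: [180.0, 0.0, 86.0]
contact_force: [-6.5, 1.2, 14.0]
grip_width: 0.0079
grip_force: 30.0
```

Call:
{"name": "send_rows", "arguments": {
  "commands": [0,0,0,0,0,-0.001,110,0,0,0,0,0,-0.001,110,0,0,0,0,0,-0.001,110,0,0,0,0,0,-0.001,110,0,0,0,0,0,-0.001,110,0,0,0,0,0,-0.001,110,0,0,0,0,0,-0.001,110,0,0,0,0,0,-0.001,110,0,0,0,0,0,-0.001,110]
}}

```text
time_s: 9.57
tool_pos: [0.5258, 0.0053, 0.0375]
orientation: [-180.0, 0.0, 86.0]
contact_force: [-0.4, 0.2, 0.0]
grip_width: 0.0484
grip_force: 0.0
```

Call:
{"name": "send_rows", "arguments": {
  "commands": [0,0,0,0,0,-0.02,110,0,0,0,0,0,-0.05,110,0,0,0,0,0,-0.08,110,0,0,0,0,0,-0.11,110,0,0,0,0,0,-0.14,110,0,0,0,0,0,-0.172,110,0,0,0,0,0,-0.172,110,0,0,0,0,0,-0.172,110,0,0,0,0,0,-0.172,110,0,0,0,0,0,-0.172,110]
}}

```text
time_s: 10.4
tool_pos: [0.5248, 0.0055, 0.2079]
orientation: [-179.8, -0.0, 86.0]
contact_force: [-0.7, -0.4, -0.9]
grip_width: 0.0495
grip_force: 0.0
```

```bash
python3 w.py w6; python3 - <<'E'
from h import *
a=cv2.imread('pics/w6.png')[90:350,120:400];cv2.imwrite('pics/w6c.png',cv2.resize(a,None,fx=2.2,fy=2.2))
plan([0.5386,-0.3217,0.21],70.4)
E
```

```text
[0.52482131 0.0054568  0.20789538] [-1.79842526e+02 -8.68300706e-03  8.59894219e+01] [-0.06  0.6   0.19 -0.01  0.1  -0.  ] [ -8.   -0.  103.6  -0.   76.5  -4. ] 10.4
turn [-3.200e-03  2.000e-04  2.721e-01] shift [-0.3254  0.0367 -0.0025] at [0.5247 0.0054 0.2077] [-1.7982e+02 -1.0000e-02  8.5990e+01] t 10.45
```

View pics/w6c.png

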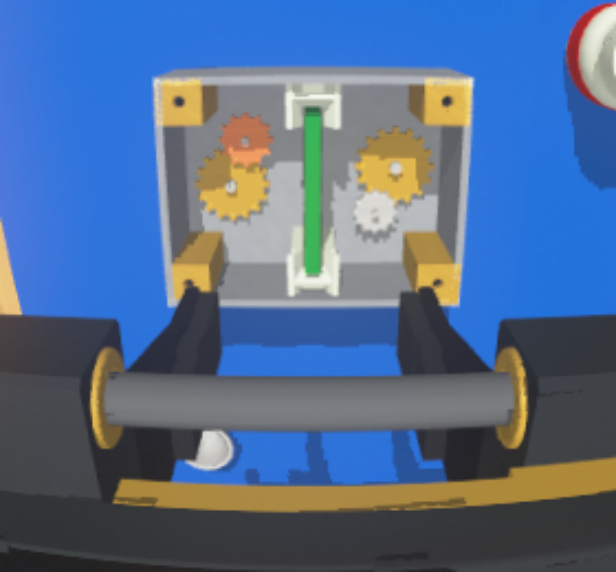

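The card stands between both guides (312,110)–(312,275) at the housing's middle. I'll check its height and re-measure the holes from here.

```bash
python3 - <<'E'
from hous import *
uv,c=holes("w6",[(201,136),(323,136),(206,219),(319,219)],0,5)
D=np.load("w6.npz")
Q=onplane(c,uv,.0604,True);dx=(Q[1]-Q[0]+Q[3]-Q[2])/2;dy=(Q[0]-Q[2]+Q[1]-Q[3])/2
print(Q.round(4).tolist(),"ctr",Q.mean(0),np.linalg.norm(dx),np.linalg.norm(dy),np.degrees(np.arctan2(dx[1],dx[0])),np.degrees(np.arctan2(dy[1],dy[0]))-90)
def W(q): 
    o,v=rays(c,q,True);return o+v*(D["d"][q[:,1],q[:,0]]/-(v@D["T"][2,:3]))[:,None]
m=cv2.inRange(cv2.cvtColor(D["im"],cv2.COLOR_BGR2HSV),(45,90,30),(75,255,255));m[:90]=0
q=np.argwhere(m)[:,::-1];P=W(q);print("card z",np.percentile(P[:,2],[20,50,80]))
T=P[P[:,2]>.052];print(cv2.minAreaRect(T[:,:2].astype(np.float32)),"z far/near",np.median(T[T[:,1]>.03,2]),np.median(T[T[:,1]<-.02,2]))
print("rim z",np.median(W(np.round(uv).astype(int)+[-4,0])[:,2]))
E
```

```text
hole [201.  135.6] area 17
hole [322.6 135.6] area 15
hole [206.8 221.4] area 45
hole [318.3 218.1] area 9
[[0.466, 0.0555, 0.0604], [0.5909, 0.047, 0.0604], [0.4607, -0.0398, 0.0604], [0.585, -0.0443, 0.0604]] ctr [0.5256647  0.00456154 0.0604    ] 0.12479260156858611 0.09347260970220468 -2.979657166253738 -3.4247695523342117
card z [0.05702467 0.05777784 0.05840729]
((0.5269037485122681, 0.02448757365345955), (0.12546828389167786, 0.006605419795960188), 86.05595397949219) z far/near 0.057736274693275746 0.05783053010488087
rim z 0.060751259458807466
```

Call:
{"name": "send_rows", "arguments": {
  "commands": [0,0,0.272,-0.03,0.003,0,110,0,0,0.272,-0.065,0.007,0,110,0,0,0.272,-0.1,0.011,0,110,0,0,0.272,-0.135,0.015,0,110,0,0,0.272,-0.17,0.019,0,110,0,0,0.272,-0.205,0.023,0,110,0,0,0.272,-0.24,0.027,0,110,0,0,0.272,-0.275,0.031,0,110,0,0,0.272,-0.3,0.034,0,110,0,0,0.272,-0.3255,0.037,0,110,0,0,0.272,-0.3255,0.037,0,110,0,0,0.272,-0.3255,0.037,0,110]
}}

```text
time_s: 11.45
tool_pos: [0.539, -0.3227, 0.2075]
orientation: [-179.8, -0.1, 70.3]
contact_force: [0.9, 0.8, -0.1]
grip_width: 0.0494
grip_force: 0.0
```

Call:
{"name": "send_rows", "arguments": {
  "commands": [0,0,0,0,0,0,110,0,0,0,0,0,0,110,0,0,0,0,0,0,110,0,0,0,0,0,0,110,0,0,0,0,0,0,110]
}}

```text
time_s: 11.87
tool_pos: [0.5402, -0.3212, 0.2098]
orientation: [180.0, 0.0, 70.5]
contact_force: [-1.0, 0.6, 0.3]
grip_width: 0.0495
grip_force: 0.0
```

```bash
python3 w.py w7
```

```text
[ 0.54021453 -0.3211905   0.20977749] [1.79982695e+02 4.05080150e-03 7.04695756e+01] [-0.31  0.13 -0.27 -0.13 -0.02 -0.08] [-37.9  13.9  88.2   0.   77.9 -18.4] 11.8667
```

View pics/w7.png

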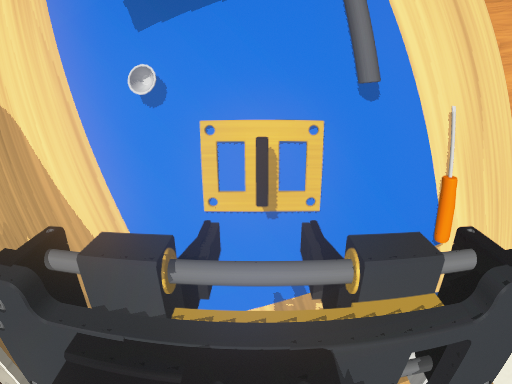

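The card's top is 2.8 mm below the rim at both ends, so it is home. The wrist view now shows the cover with its handle at (262,171) and corner holes near (210,130), (314,130), (212,202) and (311,202).

```bash
cat > cov.py <<'E'
from h import *
D=np.load("w7.npz");c=dict(K=D["K"],camera_from_world=D["T"]);hsv=cv2.cvtColor(D["im"],cv2.COLOR_BGR2HSV)
Rm=R.from_euler('xyz',D["o"],degrees=True)
blue=cv2.inRange(hsv,(100,120,0),(130,255,255));uv=[]
for g in[(210,130),(314,130),(212,202),(311,202)]:
    b=blue[g[1]-6:g[1]+7,g[0]-6:g[0]+7];k,l,s,ce=cv2.connectedComponentsWithStats(b)
    i=min(range(1,k),key=lambda i:np.hypot(*(ce[i]-6)));uv.append(ce[i]+np.array(g)-6);print(uv[-1],s[i][4])
uv=np.array(uv);Q=onplane(c,uv,.005+.0024,True);L=Rm.inv().apply(Q-D["p"])*1e3;print(L.round(1).tolist())
d=(L[1]-L[0]+L[3]-L[2])/2;e=(L[0]-L[2]+L[1]-L[3])/2;print("ctr tool",L.mean(0),"len",np.linalg.norm(d),np.linalg.norm(e),"ang",np.degrees(np.arctan2(d[0],d[1])),np.degrees(np.arctan2(-e[1],e[0])))
m=cv2.inRange(hsv,(0,0,0),(180,255,70));m[:130]=0;m[211:]=0;m[:,:245]=0;m[:,280:]=0
q=np.argwhere(m)[:,::-1];o,v=rays(c,q,True);W=o+v*(D["d"][q[:,1],q[:,0]]/-(v@D["T"][2,:3]))[:,None]
print("z",np.percentile(W[:,2],[20,50,80,95]));H=Rm.inv().apply(W[W[:,2]>.036]-D["p"])*1e3;print("handle",cv2.minAreaRect(H[:,:2].astype(np.float32)))
# two-view height of the handle's middle: top camera and wrist
t=np.load("top0.npz");ct=dict(K=t["K"],camera_from_world=t["T"]);h=cv2.cvtColor(t["im"],cv2.COLOR_BGR2HSV)[140:207,325:385,2]<60
a=cv2.minAreaRect((np.argwhere(h)[:,::-1]+[325,140]).astype(np.float32))[0];b=cv2.minAreaRect(q.astype(np.float32))[0]
print("tri",tri([rays(ct,a),rays(c,b,True)]),a,b)
E
python3 cov.py
```

```text
[209.55357143 129.75      ] 56
[313.25       129.57142857] 56
[212.72093023 201.23255814] 43
[310.21428571 201.04761905] 42
[[45.9, -62.3, 202.4], [46.3, 63.0, 202.4], [-45.5, -62.0, 202.4], [-45.1, 63.2, 202.4]]
ctr tool [  0.38640834   0.47918617 202.3776159 ] len 125.24928500996333 91.41680605725885 ang 0.1662479661392115 0.1497478153638092
z [0.04022387 0.04089064 0.04142577 0.04198812]
handle ((6.319026947021484, 0.46900272369384766), (12.075582504272461, 66.43585205078125), 89.71180725097656)
tri [ 0.54106776 -0.32036469  0.0309505 ] (357.5000305175781, 171.50001525878906) (261.5, 167.0)
```

Call:
{"name": "send_rows", "arguments": {
  "commands": [0,0,-0.003,0.0004,0.001,0.035,110,0,0,-0.003,0.0004,0.001,0.07,110,0,0,-0.003,0.0004,0.001,0.105,110,0,0,-0.003,0.0004,0.001,0.135,110,0,0,-0.003,0.0004,0.001,0.16,110,0,0,-0.003,0.0004,0.001,0.175,110,0,0,-0.003,0.0004,0.001,0.185,110,0,0,-0.003,0.0004,0.001,0.189,110,0,0,-0.003,0.0004,0.001,0.189,110,0,0,-0.003,0.0004,0.001,0.189,110]
}}

```text
time_s: 12.75
tool_pos: [0.5419, -0.3225, 0.0218]
orientation: [179.9, 0.0, 70.6]
contact_force: [0.4, 0.1, 0.3]
grip_width: 0.0494
grip_force: 0.0
```

Call:
{"name": "send_rows", "arguments": {
  "commands": [0,0,0,0,0,0,255,0,0,0,0,0,0,255,0,0,0,0,0,0,255,0,0,0,0,0,0,255,0,0,0,0,0,0,255,0,0,0,0,0,0,255,0,0,0,0,0,0,255,0,0,0,0,0,0,255,0,0,0,0,0,0,255,0,0,0,0,0,0,255]
}}

```text
time_s: 13.58
tool_pos: [0.5413, -0.3221, 0.0207]
orientation: [180.0, 0.0, 70.6]
contact_force: [0.7, 0.4, 1.1]
grip_width: 0.014
grip_force: 30.0
```

Gripped at 14.0 mm. Lifting.

Call:
{"name": "send_rows", "arguments": {
  "commands": [0,0,0,0,0,-0.003,255,0,0,0,0,0,-0.01,255,0,0,0,0,0,-0.02,255,0,0,0,0,0,-0.035,255,0,0,0,0,0,-0.055,255,0,0,0,0,0,-0.075,255,0,0,0,0,0,-0.095,255,0,0,0,0,0,-0.11,255,0,0,0,0,0,-0.12,255,0,0,0,0,0,-0.125,255,0,0,0,0,0,-0.125,255,0,0,0,0,0,-0.125,255]
}}

```text
time_s: 14.58
tool_pos: [0.5406, -0.3216, 0.1449]
orientation: [-179.9, -0.0, 70.6]
contact_force: [-0.2, -0.1, -5.9]
grip_width: 0.0133
grip_force: 30.0
```

```bash
python3 -c "
from h import *
plan([0.526,0.0055,0.145],86.1);print(sensors.sense()['grip_width'])"
```

```text
turn [-0.0009 -0.0004 -0.2709] shift [ 3.036e-01 -1.226e-01  1.000e-04] at [ 0.5406 -0.3216  0.1449] [-1.7995e+02 -2.0000e-02  7.0580e+01] t 14.5833
0.013310148682196878
```

Call:
{"name": "send_rows", "arguments": {
  "commands": [0,0,-0.01,0.006,-0.0024,0,255,0,0,-0.025,0.018,-0.0073,0,255,0,0,-0.04,0.036,-0.0145,0,255,0,0,-0.06,0.056,-0.0226,0,255,0,0,-0.08,0.076,-0.0307,0,255,0,0,-0.1,0.096,-0.0388,0,255,0,0,-0.12,0.116,-0.0468,0,255,0,0,-0.14,0.136,-0.0549,0,255,0,0,-0.16,0.156,-0.063,0,255,0,0,-0.18,0.176,-0.0711,0,255,0,0,-0.2,0.194,-0.0783,0,255,0,0,-0.21,0.206,-0.0832,0,255]
}}

```text
time_s: 15.58
tool_pos: [0.5298, -0.0968, 0.1445]
orientation: [-179.9, -0.1, 82.8]
contact_force: [0.8, -0.7, -5.6]
grip_width: 0.0137
grip_force: 30.0
```

```bash
python3 -c "
from h import *
plan([0.526,0.0055,0.145],86.1);print(sensors.sense()['grip_width'])"
```

```text
turn [-0.0021 -0.0014 -0.0578] shift [ 0.1011 -0.0167 -0.0003] at [ 0.5298 -0.0968  0.1445] [-1.7988e+02 -8.0000e-02  8.2790e+01] t 15.5833
0.013703018552982872
```

Call:
{"name": "send_rows", "arguments": {
  "commands": [0,0,-0.01,0.012,-0.002,0,255,0,0,-0.02,0.028,-0.0048,0,255,0,0,-0.03,0.044,-0.0075,0,255,0,0,-0.04,0.06,-0.0102,0,255,0,0,-0.05,0.075,-0.0128,0,255,0,0,-0.06,0.088,-0.015,0,255,0,0,-0.06,0.097,-0.0166,0,255,0,0,-0.06,0.1015,-0.0173,0,255,0,0,-0.06,0.1025,-0.0175,0,255,0,0,-0.06,0.1025,-0.0175,0,255,0,0,-0.06,0.1025,-0.0175,0,255,0,0,-0.06,0.1025,-0.0175,0,255]
}}

```text
time_s: 16.58
tool_pos: [0.527, 0.0032, 0.1456]
orientation: [180.0, 0.0, 86.0]
contact_force: [-0.5, -0.8, -5.0]
grip_width: 0.0139
grip_force: 30.0
```

Call:
{"name": "send_rows", "arguments": {
  "commands": [0,0,0,0,0,0,255,0,0,0,0,0,0,255,0,0,0,0,0,0,255,0,0,0,0,0,0,255,0,0,0,0,0,0,255,0,0,0,0,0,0,255]
}}

```text
time_s: 17.08
tool_pos: [0.5269, 0.0039, 0.1455]
orientation: [180.0, -0.0, 86.0]
contact_force: [0.1, -0.1, -4.6]
grip_width: 0.0136
grip_force: 30.0
```

```bash
python3 w.py w8;python3 -c "
from h import *
plan([0.526,0.0055,0.09],86.1)
a=cv2.imread('pics/w8.png')[90:350,120:400];cv2.imwrite('pics/w8c.png',cv2.resize(a,None,fx=2.2,fy=2.2))"
```

```text
[0.5269141  0.00389572 0.14553984] [ 1.79998342e+02 -1.30444445e-03  8.60434477e+01] [ 0.1  -0.   -0.03  0.17  0.06 -0.04] [ -8.2   3.7 106.9   0.   69.4  -4.2] 17.0833
turn [ 0.     0.    -0.001] shift [ 0.0015 -0.001   0.0556] at [0.5269 0.0039 0.1456] [180.     0.    86.05] t 17.1333
```

View pics/w8c.png

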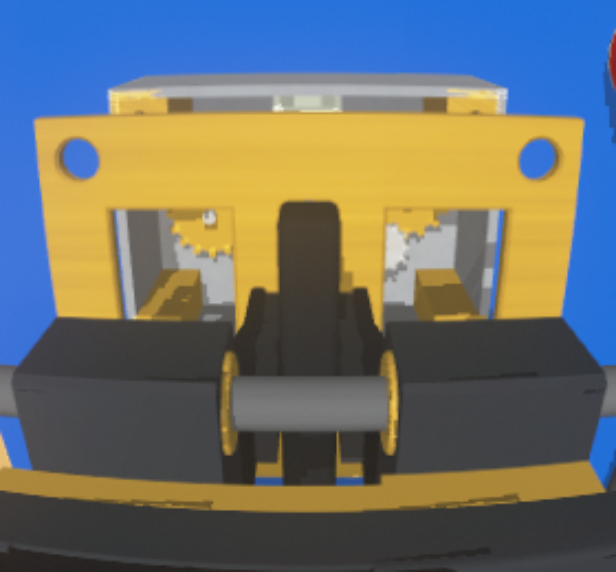

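The crop shows the plate held over the housing, with its far holes at (78,158) and (540,158) seen over blue and the rim behind at row ≈95. I'll check its tilt and offset in the tool frame.

```bash
cat > plate.py <<'E'
import sys
from h import *
n=sys.argv[1];D=np.load(n+".npz");c=dict(K=D["K"],camera_from_world=D["T"]);hsv=cv2.cvtColor(D["im"],cv2.COLOR_BGR2HSV)
m=cv2.inRange(hsv,(15,100,110),(32,255,255));m[int(sys.argv[2]):]=0
q=np.argwhere(m)[:,::-1];o,v=rays(c,q,True);W=o+v*(D["d"][q[:,1],q[:,0]]/-(v@D["T"][2,:3]))[:,None]
L=R.from_euler('xyz',D["o"],degrees=True).inv().apply(W-D["p"]);zm=float(sys.argv[3]) if len(sys.argv)>3 else .013
k=(abs(L[:,2]-zm)<.008);print(k.sum());L=L[k]
A=np.c_[L[:,:2],np.ones(len(L))];s=np.linalg.lstsq(A,L[:,2],rcond=None)[0];r=L[:,2]-A@s;g=abs(r)<.0015
s=np.linalg.lstsq(A[g],L[g,2],rcond=None)[0];print("slopes deg",np.degrees(np.arctan(s[:2])),"top z at tool axis mm",s[2]*1e3,"rms",r[g].std()*1e3)
E
python3 plate.py w8 240
python3 - <<'E'
from h import *
D=np.load("w8.npz");c=dict(K=D["K"],camera_from_world=D["T"]);Rm=R.from_euler('xyz',D["o"],degrees=True)
hsv=cv2.cvtColor(D["im"],cv2.COLOR_BGR2HSV);gold=cv2.inRange(hsv,(15,100,60),(32,255,255));L=[]
for g in[(155,162),(365,162)]:
    b=255-gold[g[1]-13:g[1]+14,g[0]-13:g[0]+14];k,l,s,ce=cv2.connectedComponentsWithStats(b)
    i=l[13,13];p=ce[i]+np.array(g)-13;print(p,s[i])
    L.append(Rm.inv().apply(onplane(c,p,D["p"][2]-.0207+.005+.0024,True)-D["p"])[0]*1e3)
print(np.round(L,2))
E
```

```text
14820
slopes deg [-0.07866905  0.04513648] top z at tool axis mm 12.916046789912306 rms 0.5992482382359298
[156.16731518 161.80544747] [  5   4  18  19 257]
[363.6374502  161.77689243] [  4   4  17  19 251]
[[ 46.92 -63.02  13.3 ]
 [ 47.03  61.15  13.3 ]]
```

Call:
{"name": "send_rows", "arguments": {
  "commands": [0,0,0,0.0012,-0.001,0.004,255,0,0,0,0.0012,-0.001,0.01,255,0,0,0,0.0012,-0.001,0.018,255,0,0,0,0.0012,-0.001,0.026,255,0,0,0,0.0012,-0.001,0.034,255,0,0,0,0.0012,-0.001,0.041,255,0,0,0,0.0012,-0.001,0.047,255,0,0,0,0.0012,-0.001,0.052,255,0,0,0,0.0012,-0.001,0.055,255,0,0,0,0.0012,-0.001,0.0555,255,0,0,0,0.0012,-0.001,0.0555,255,0,0,0,0.0012,-0.001,0.0555,255]
}}

```text
time_s: 18.13
tool_pos: [0.5264, 0.0051, 0.0904]
orientation: [180.0, 0.0, 86.0]
contact_force: [-0.3, -0.4, -5.0]
grip_width: 0.0134
grip_force: 30.0
```

```bash
python3 w.py w9; python3 plate.py w9 180; python3 - <<'E'
from h import *
im,d,c=snap("top");s=sensors.sense();np.savez("top1.npz",im=im,d=d,K=c["K"],T=c["camera_from_world"])
print(s["tool_pos"],s["orientation"],s["contact_force"])
a=cv2.imread('pics/w9.png')[110:240,130:390];a=cv2.resize(a,None,fx=3,fy=3,interpolation=cv2.INTER_CUBIC)
cv2.imwrite('pics/w9c.png',a)
E
```

```text
[0.52635718 0.00513268 0.0904385 ] [1.79956431e+02 3.32326574e-03 8.60470611e+01] [ 0.03 -0.24 -0.2  -0.07  0.09  0.02] [ -8.    7.7 109.1  -0.   63.1  -4.1] 18.1333
8924
slopes deg [0.18378122 0.03237217] top z at tool axis mm 12.706698287802068 rms 0.5990479955627102
[0.52642307 0.00513203 0.09056549] [1.79944228e+02 3.65276748e-03 8.60462693e+01] [ 0.06268207 -0.73943444 -5.06911661]
```

View pics/w9c.png

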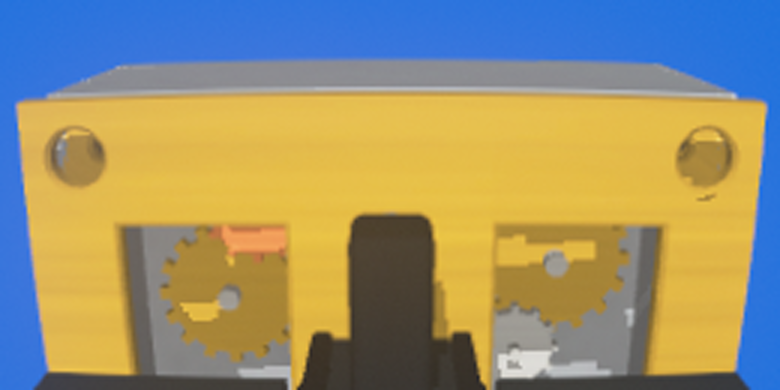

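Through the far holes (77,155) and (705,155) the post brass shows. At this slant the holes' inner edges hide the threads, so I compare measured centres: plate and housing agree within about 0.6 mm and 0.2°. The measured gap is about 12 mm, so I lower 2 mm and trim slightly.

Call:
{"name": "send_rows", "arguments": {
  "commands": [0,0,0,-0.0004,0,0.001,255,0,0,0,-0.0004,0,0.002,255,0,0,0,-0.0004,0,0.002,255,0,0,0,-0.0004,0,0.002,255,0,0,0,-0.0004,0,0.002,255,0,0,0,-0.0004,0,0.002,255,0,0,0,-0.0004,0,0.002,255,0,0,0,-0.0004,0,0.002,255,0,0,0,-0.0004,0,0.002,255]
}}

```text
time_s: 18.98
tool_pos: [0.526, 0.0048, 0.088]
orientation: [-180.0, 0.0, 86.0]
contact_force: [-0.2, 0.4, -4.5]
grip_width: 0.0137
grip_force: 30.0
```

```bash
python3 w.py w10; python3 plate.py w10 180; python3 - <<'E'
from h import *
s=sensors.sense();print(s["contact_force"],s["grip_width"],s["grip_force"])
D=np.load("w10.npz");c=dict(K=D["K"],camera_from_world=D["T"]);Rm=R.from_euler('xyz',D["o"],degrees=True)
# independent check: top camera, plate outline now vs housing outline before
t=np.load("top0.npz");ct=dict(K=t["K"],camera_from_world=t["T"]);im,d,c2=snap("top")
for name,I,z in(("housing before",t["im"],.058),("plate now",im,.074)):
    h=cv2.cvtColor(I,cv2.COLOR_BGR2HSV)[140:215,215:295]
    if name[0]=="p": m=cv2.inRange(h,(14,90,90),(34,255,255))>0
    else: m=~((h[...,0]>100)&(h[...,0]<130)&(h[...,1]>120))
    p=np.argwhere(m)[:,::-1]+[215,140];print(name,len(p),cv2.minAreaRect(onplane(ct,p,z)[:,:2].astype(np.float32)))
big=cv2.resize(im[135:215,205:305],None,fx=7,fy=7,interpolation=cv2.INTER_CUBIC);cv2.imwrite("pics/top2c.png",big)
E
```

```text
[0.52595761 0.00477552 0.08803508] [-1.79998959e+02  5.32709326e-04  8.60456907e+01] [-0.04 -0.    0.   -0.04 -0.06 -0.01] [ -8.1   7.9 109.2  -0.   62.9  -4.1] 18.9833
8914
slopes deg [0.19135542 0.06314008] top z at tool axis mm 12.678050173825863 rms 0.6042838907631995
[ 0.11911843  0.38191001 -5.06871783] 0.01390071735914906 29.999927803874016
housing before 1972 ((0.5223450064659119, 0.00412895530462265), (0.11786260455846786, 0.16000522673130035), 85.98434448242188)
plate now 290 ((0.528110682964325, 0.006107594817876816), (0.11584767699241638, 0.09042982012033463), 82.72464752197266)
```

View pics/top2c.png

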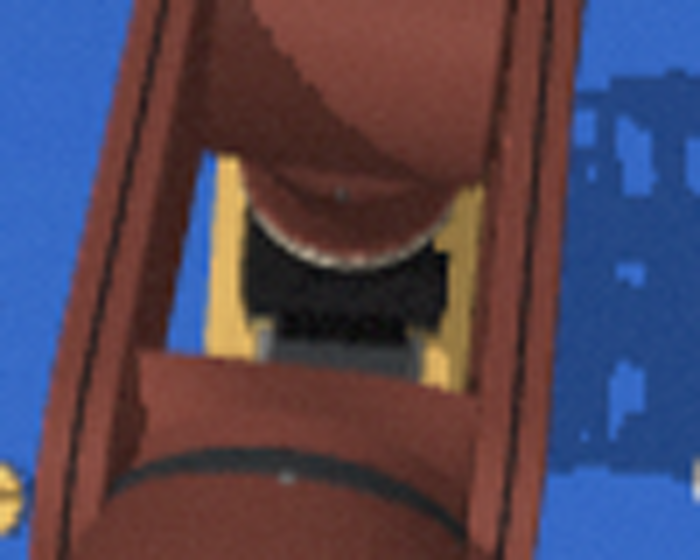

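The arm hides the plate in the top view. In the wrist view the plate's corners (18 and 765) and the housing's rim corners (48 and 735) share the same midline, about 391.5. The gap is about 10 mm, the plate is level within 0.2°, and it is still. Handing in.

```bash
python3 -c "
from station import finish_job
print(finish_job())"
```

```text
the job is handed in; nothing more can be done
None
```

The job is handed in: the green card is fully home in the slot and released, and the cover plate is held level and still about 10 mm above the housing; its hole alignment is measured to about 1 mm, but the threads could not be seen directly through the holes.

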